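Bring the dropper bottle round on the supply carousel

TASK

Turn the supply carousel until the tall dropper bottle stands right in line with the pointed tab that sticks out of its fixed base, by pushing gently with a closed fingertip against an arm of the star handle on top. Do not pinch or lift the handle and do not touch the things standing on the carousel: they just ride along upright. Leave the things around the carousel where they are, and finish with the carousel at rest and the arm clear of it.

Things in the scene. Friction and masses are not known exactly. Their poses are not given: they have to be found in the camera images.
- carousel: the fixed base of the carousel: a grey disc 248 mm across and 14 mm high, with a flat pointed tab sticking out at one side, its point 168 mm from the centre. Origin: centre of its underside, on the turning axis. The tab points along its own -x; z up. Position and heading differ from run to run; the base itself cannot move.
- deck (a joint): angle (rad) of the steel deck with its star handle; grows anticlockwise from above; at 0 the arms lie along the base's x and y. The deck is 236 mm across, its standing surface 26 mm above the bench, with a lip 8 mm higher round the edge. It turns freely both ways, more than a full turn; friction of 0.12 N m (1.6 N on an arm, 75 mm from the axis) stops it where it is left.
- star: star handle on the deck's central column, turning with it: 40 mm hub, four level round arms 12 mm thick along its own +x, +y, -x, -y, each ending at 95 mm from the axis in an 18 mm ball. Origin: on the axis at mid-height of the arms, 166 mm above the bench; z up. Open between the arms; the column is 16 mm thick, and the dropper below reaches to 128 mm above the bench.
- dropper: tall brown dropper bottle with a paper label and a pointed black bulb, 33 mm across, 102 mm high; the tallest thing on the deck. It stands loose on the deck about 64 mm from the turning axis and rides along. Origin: centre of its underside; z up.
- jar: low round screw-cap jar, 42 mm across, 46 mm high, standing loose on the deck. Origin: centre of its underside; z up.
- bur_block: small block with upright burs, 32x72x43 mm, loose on the deck. Origin: centre of its underside.
- adaptor: plain rounded black block, 45x75x30 mm, loose on the deck. Origin: centre of its underside.
- kidney_dish: steel kidney dish, 97x183x32 mm, on the bench to the left of the carousel. Origin: centre of its underside.
- cassette_shut: small shut instrument cassette, 60x120x22 mm, on the bench behind the carousel. Origin: centre of its underside.
Not all that is in view belongs to the job. What is shaped like the dropper but yellow is not meant.

How it is judged (in metres and radians):
On the way, in this order (a step that is already met when the one before it is completed fails the run):
1. a finger pushes on the star handle (contact force between the fingers and star above 0.3 N), for 0.05 s.
2. the dropper bottle stands in line with the tab, the deck at rest (y of dropper in the frame of carousel between -0.012 and 0.012 m and x of dropper in the frame of carousel below -0.03 m and velocity of joint deck between -0.05 and 0.05 rad/s), for 0.3 s.
At the end, for the whole second after the job is handed in: The dropper bottle stands upright on the deck on the tab's side of the axis, its centre within 12 mm of the line from the axis through the tab's point; the deck is at rest; the other three things still stand upright on the deck (all of step 2 and angle between each of dropper, jar, bur_block, adaptor's own z axis and vertical below 0.2 rad and linear speed of dropper below 0.02 m/s and horizontal distance between each of dropper, jar, bur_block, adaptor and carousel below 0.1 m and height (world z) of dropper between 0.02 and 0.034 m and height (world z) of jar between 0.02 and 0.034 m and height (world z) of bur_block between 0.02 and 0.034 m and height (world z) of adaptor between 0.02 and 0.034 m); the robot touches nothing.
It fails at once if a thing on the carousel is touched by the robot (contact force between any of the fingers, the arm and dropper above 0.5 N or contact force between any of the fingers, the arm and jar above 0.5 N or contact force between any of the fingers, the arm and bur_block above 0.5 N or contact force between any of the fingers, the arm and adaptor above 0.5 N).
It fails at once if a thing on the carousel is lifted (height (world z) of any of dropper, jar, bur_block, adaptor above 0.036 m).
It fails at once if the dropper bottle or the jar is toppled (angle between any of dropper, jar's own z axis and vertical above 0.5 rad).
It fails at once if the handle is pinched or pushed with more than 25 N (contact force between the fingers and star above 25 N).
It fails at once if a thing around the carousel is shifted by more than 30 mm (distance of any of kidney_dish, cassette_shut from where it was at the start of the episode above 0.03 m).
It also fails if it takes over 42 s, if anything falls off the work surface, if the arm or the gripper's body presses on something with over 40 N, if the wrist force passes 120 N, or if a joint passes its speed limit or range.

ROBOT

A 6-joint arm with a two-finger parallel gripper is mounted at the origin on a cart in front of the work surface, level with it; the furniture and walls round the work are solid. World frame = base frame: x ahead of the robot, y to its left, z up, the work surface at z = 0. Lengths are in mm, angles in rad, forces in N, time in s.
With the tool pointing down it reaches from about 300 to 1000 mm from the base axis. Payload 5.1 kg.
Tool frame: the origin (TCP) lies between the finger pads; the fingertips stand 19 mm ahead of it and the grasp point (between the pads) is the TCP; z points along the fingers, y is the line along which they close (so a half turn about z gives the same grasp; the last joint's range is limited). The gripper opens to 95 mm and grips with 3 to 60 N. Pads are 20 mm wide; open, the fingers measure 119 mm over their backs; the gripper's body (75 mm by 180 mm) begins 59 mm behind the grasp point.
Start: joints at [-1.388, 0.124, 1.65, -0, 1.367, -0.083], TCP at [170.71, -627.17, 233.656] pointing down, gripper open.
Joint ranges: [-2.61, 2.61], [-1.02, 2.33], [0.03, 2.71], [-1.35, 4.49], [0.32, 2.68], [-2.91, 2.91]. Speed limits (rad/s): [2.57, 2.57, 3.14, 3.14, 3.14, 3.14].

INTERFACE

Orientations are given as a unit quaternion [x, y, z, w].
In Python, from station import robot gives the robot as it stands.
- The arm moves only by the tool servo_tool, never from a script. Its argument "motion" is a list that holds one entry, the list of rows, each a list of 5 numbers: the shift along the tool's x, y, z in cm, then the turn about the tool's z in degrees, then the closure in counts, from 0 (fully open) to 255 (shut). In form: [[[dx, dy, dz, yaw, grip], ...]]. A call has 1 to 12 rows; each row is the pose to reach, as a shift and turn from the pose commanded when the call began, along the tool's axes at that moment; what a row does not reach only later rows make up. A row lasts 1/8 s, in which the tool goes at most 62.5 mm and 10.7 degrees, less where a joint would pass 70% of its speed; a pose out of reach is approached as far as the arm can. A call with a gripper value outside its range is refused whole. The fingers move at their own pace and stop on an object; "squeeze" is the grip in N (left out, the last holds). Time passes only in rows, so rows that repeat a pose let the fingers close. It gives the time, the measured TCP pose, the force, the opening and the grip force at its end, in the units of the state.
- robot.sense(): the state, without advancing time (a new reading comes with each control period).
- robot.read_camera(name): name is "scene" or "top" or "wrist"; returns the picture (420x560x3 uint8, red, green, blue); there is no depth.
- robot.camera_model(name): a dict with "fx", "fy", "cx", "cy" (pixels), "R" (3x3) and "t" (3): a world point X has camera coordinates R X + t. Camera axes: x right, y down, z forward; pixel columns grow to the right and rows downward; lengths in mm; the calibration is good to about 2 mm. The wrist camera is an equidistant fisheye: a pixel r from the principal point sees the ray r / f radians off the axis. A picture is of the moment at which its call begins: read the wrist's pose just before it. camera_model takes no time and is no camera call; for the wrist camera it gives the pose at the moment of the call.
- robot.job_done(): hands the job in; it is judged then, once.
The state is a dict: "time_s": time; "joints": joint angles; "joint_velocities": joint speeds; "tau": joint torques, N m; "position": TCP position; "ee_rot": TCP orientation; "ft_force": force on the tool from outside, world axes, zero at the start; "ft_torque": the same for the moment, N m; "finger_gap": opening from 0.0 (shut) to 1.0 (fully open); "finger_force": force on a finger pad.
Only numpy, scipy, OpenCV 4.12 (cv2) and the standard library are available. Lean on these libraries where they do the work, as an engineer would, in place of code of your own. Each camera call takes 0.05 s, during which the arm holds its last target. There are 200 camera calls.

## Working session

There is one attempt and no reset: what is moved stays moved. The work goes in short steps, Python scripts to look and compute and a tool call to move; the robot and the scene stay as the last step left them, time stands still between calls to the robot, and variables do not carry over. Pictures are saved under pics/ and viewed, at most 10 in all, crops included, and the job is handed in when it is done.

Besides the shell and the picture viewer there is one more tool, called by a JSON object that holds its "method" and its "body", one argument or row to a line. servo_tool: Moves the arm, as the interface text tells. Its arguments: {"type":"object","properties":{"motion":{"type":"array","items":{"type":"array","items":{"type":"array","items":{"type":"number"}}}},"squeeze":{"type":"number"}},"required":["motion"]}

```bash
mkdir -p pics; python3 - <<'E'
from station import robot
import cv2
s=robot.sense();print(s['time_s'],s['position'],s['ee_rot'],s['finger_gap'])
for n in('scene','top'):
    im=robot.read_camera(n)[:,:,::-1];cv2.imwrite(f'pics/{n}0.png',im)
    m=robot.camera_model(n);print(n,{k:(v.tolist() if hasattr(v,'tolist') else v) for k,v in m.items()})
E
```

```text
0.0 [ 170.60477132 -626.59367552  232.40642978] [ 9.91180419e-01  1.32515356e-01 -6.16936415e-05 -1.02651664e-03] 1.0005937099759834
scene {'fx': 493.7320548404249, 'fy': 493.7320548404249, 'cx': 283.8920792340706, 'cy': 206.09396418959392, 'R': [[-0.72687249077468, -0.6867624461682607, 0.0037046846019605987], [-0.5385179251598743, 0.566605512252814, -0.6236638820440304], [0.426209838502723, -0.45531915841277, -0.7816838475661176]], 't': [673.1694365252923, 133.29421080944664, 1112.6534114729131]}
top {'fx': 496.8668950888732, 'fy': 496.8668950888732, 'cx': 291.61995515792404, 'cy': 208.729573452856, 'R': [[0.48847845611730234, -0.8725697737875151, 0.0032844758579738506], [-0.8527638988152988, -0.4781816048743229, -0.2100859006148388], [0.1848851827123732, 0.09982155394613904, -0.9776774143761278]], 't': [104.94489671235394, 667.0228823654759, 1025.8176531680979]}
```

View pics/scene0.png

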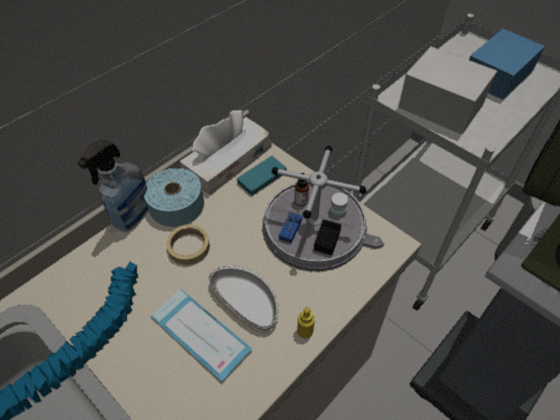

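View pics/top0.png

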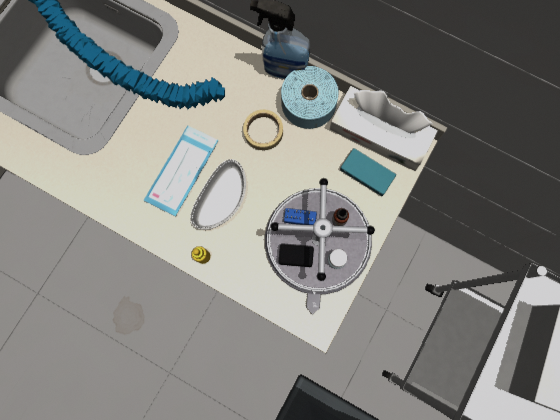

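Scene picture: the dropper is brown at (301,192), the star hub is at (318,180), and the tab is at (373,240). Top picture: the brown dropper is at (341,215), the hub at (323,228), and the tab point near (313,310). Candidates for the dropper are the brown bottle on the deck at top (341,215), the yellow lookalike at (200,254), which is ruled out, and the white jar at (338,258). I'll take the brown one and check it in a close crop.

```bash
python3 - <<'E'
import cv2
a=cv2.imread('pics/top0.png')[170:320,250:390]
cv2.imwrite('pics/c1.png',cv2.resize(a,None,fx=4,fy=4,interpolation=cv2.INTER_CUBIC))
E
```

```text
(no output)
```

View pics/c1.png

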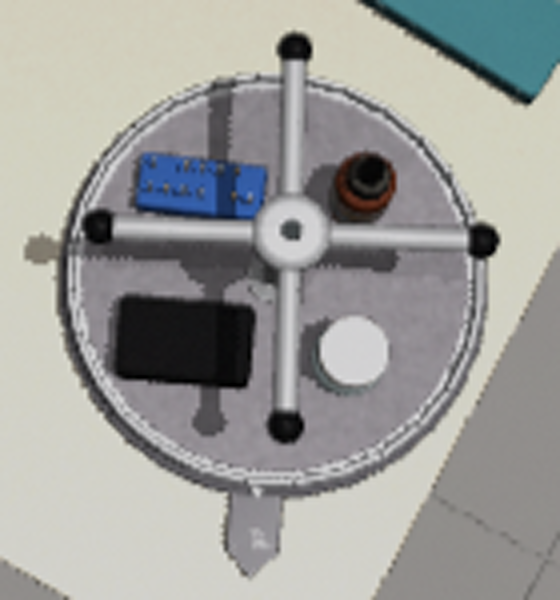

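The crop shows the brown dropper with its black bulb tip at crop (372,168), in the quadrant between the upper and right arms. The tab point is at (252,577), and the ball ends are at (295,48), (485,241), (285,426) and (98,226).

```bash
cat > h.py <<'E'
import numpy as np
from station import robot
def pt(name,u,v,z):
    m=robot.camera_model(name);R=np.array(m['R']);t=np.array(m['t'])
    d=R.T@np.array([(u-m['cx'])/m['fx'],(v-m['cy'])/m['fy'],1]);c=-R.T@t
    return c+d*(z-c[2])/d[2]
E
python3 - <<'E'
from h import *
f=lambda u,v,z:pt('top',250+(u+.5)/4-.5,170+(v+.5)/4-.5,z)[:2]
B=np.array([f(*p,166) for p in((295,48),(485,241),(285,426),(98,226))]);C=B.mean(0)
print('C',C,'hubtop',f(291,230,176)); 
d=B-C;print(B.round(),np.hypot(*d.T),np.degrees(np.arctan2(d[:,1],d[:,0])))
for n,p in dict(tab=(252,577,10),drop=(372,168,127),jar=(354,350,70)).items():
    e=f(*p)-C;print(n,e,np.hypot(*e),np.degrees(np.arctan2(e[1],e[0])))
print(pt('scene',301,180,128)[:2]-C, robot.camera_model('wrist')['t'])
E
```

```text
C [508.30640851 335.29729642] hubtop [507.98543679 335.70964535]
[[593. 379.]
 [552. 249.]
 [423. 292.]
 [465. 421.]] [95.7027314  96.85034958 95.56286566 96.19537143] [  27.20372195  -63.02000916 -153.18871154  117.0631097 ]
tab [-152.62236774  -69.56816034] 167.72989019922784 -155.49560468437625
drop [ 58.37655328 -19.42012404] 61.52205450496884 -18.40073295523986
jar [-21.79909534 -57.72243353] 61.701538804633024 -110.6892333413863
[50.37621925 -1.13942525] [-648.61067794  -30.61003276  389.11601376]
```

Geometry checks out: the balls sit at 96 mm (95 given), the tab at 168 mm (168 given) and the dropper at 61.5 mm (about 64 given). The axis is at (508,335), and the deck must turn about 137° clockwise. Before crossing I'll find where the side cart with boxes is.

```bash
python3 - <<'E'
from h import *
import cv2
def P(n):
    m=robot.camera_model(n);K=np.array([[m['fx'],0,m['cx']],[0,m['fy'],m['cy']],[0,0,1]]);return K@np.c_[np.array(m['R']),np.array(m['t'])]
S,T=P('scene'),P('top')
def tri(a,b):
    X=cv2.triangulatePoints(S,T,np.array(a,float),np.array(b,float)).ravel();X=X[:3]/X[3]
    r=lambda M:(lambda q:(q[:2]/q[2]).round())(M@np.r_[X,1])
    print(a,b,X.round(),r(S),r(T))
for s in((378,92),(487,155),(420,300)):
    for t in((543,270),(433,290),(388,373)): tri(s,t)
im=robot.read_camera('wrist');cv2.imwrite('pics/w0.png',im[:,:,::-1])
E
```

```text
(378, 92) (543, 270) [ 685. -136.   35.] [376.  91.] [543. 272.]
(378, 92) (433, 290) [506. 122. 273.] [387.  94.] [433. 277.]
(378, 92) (388, 373) [390. 215. 428.] [426.  76.] [369. 309.]
(487, 155) (543, 270) [-1119.  3947.  6083.] [384. 275.] [697. 371.]
(487, 155) (433, 290) [360. 202. 433.] [446.  78.] [368. 333.]
(487, 155) (388, 373) [298. 111. 247.] [473. 147.] [382. 389.]
(420, 300) (543, 270) [-18261.  40232.  82611.] [358. 310.] [566. 337.]
(420, 300) (433, 290) [  721.  -671. -2169.] [371. 310.] [452. 337.]
(420, 300) (388, 373) [ 319.  -97. -712.] [419. 300.] [388. 374.]
```

View pics/w0.png

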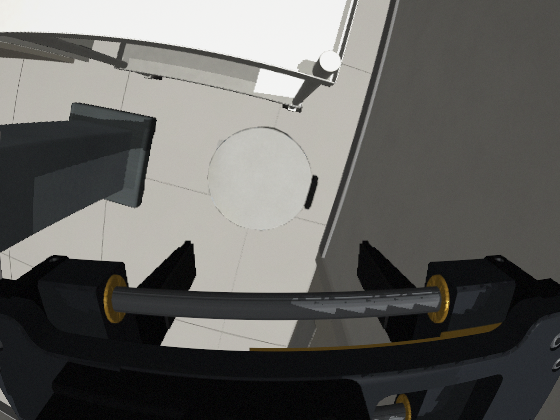

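The wrist view shows only the floor, the cart shelf and the open fingers. The cart's post corner comes out near (685,-136,35), so it lies between the start and the goal. I'll raise the tool well before crossing.

{"method": "servo_tool", "body": {
  "motion": [
    [[0,0,-6,0,255],[0,0,-12,0,255],[0,0,-17,0,255],[3.8,-4.7,-17,0,255],[7.5,-9.4,-17,0,255],[11.3,-14,-17,0,255],[15,-18.7,-17,0,255],[18.8,-23.4,-17,0,255],[22.6,-28.1,-17,0,255],[26.3,-32.8,-17,0,255],[30.1,-37.4,-17,0,255],[33.9,-42.1,-17,0,255]]
  ],
  "squeeze": 10
}}

```text
time_s: 1.65
position: [387.4, -130.0, 403.5]
ee_rot: [0.991, 0.132, 0.0, 0.0]
ft_force: [1.1, -1.3, -0.0]
finger_gap: 0.009
finger_force: 0.0
```

{"method": "servo_tool", "body": {
  "motion": [
    [[3.2,-4.0,0,0,255],[6.4,-8,0,0,255],[9.6,-12,0,0,255],[12.8,-16,0,0,255],[16,-20,0,0,255],[19.2,-24,0,0,255],[22.4,-28,0,0,255],[25.6,-32,0,0,255],[28.8,-35.9,0,0,255],[28.8,-35.9,5,0,255],[28.8,-35.9,10,0,255],[28.8,-35.9,14,0,255]]
  ]
}}

```text
time_s: 3.15
position: [570.0, 290.0, 260.5]
ee_rot: [0.991, 0.133, -0.001, 0.0]
ft_force: [0.1, -0.2, 0.3]
finger_gap: 0.007
finger_force: 0.0
```

```bash
python3 - <<'E'
from h import *
import cv2
s=robot.sense();print(s['time_s'],s['position'],s['ee_rot'])
a=robot.read_camera('top')[:,:,::-1][150:350,210:450];b=robot.read_camera('scene')[:,:,::-1][120:290,230:430]
a=cv2.resize(a,(480,400));b=cv2.resize(b,(471,400))
cv2.imwrite('pics/ab.png',cv2.resize(np.hstack([a,b]),(800,336)))
E
```

```text
3.15 [569.97821768 290.04565415 260.50749308] [ 9.91155376e-01  1.32698700e-01 -1.38845353e-03  3.83723330e-04]
```

View pics/ab.png

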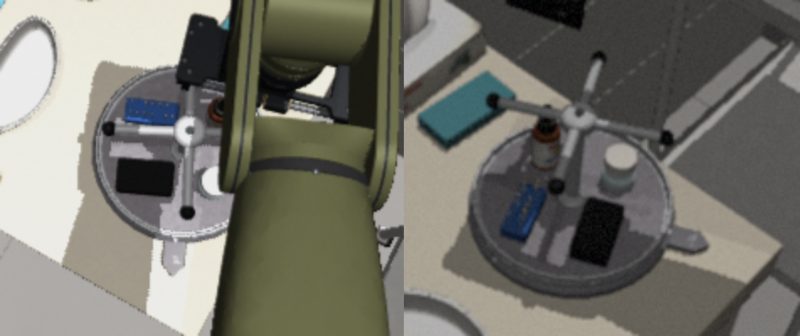

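The left panel (top view) shows the arm over the deck's right side with the brown dropper just visible at (218,113). The right panel (scene view) shows the star free, with the closed fingers above it at about (545,5). There is room to lower between the two arms. I'll compute the arc rows, with the axis at (508,335) and radius 75.

```bash
python3 - <<'E'
from h import *
C=np.array([508.3,335.4]);a=np.radians(15.2);X=np.array([np.cos(a),np.sin(a)]);Y=np.array([np.sin(a),-np.cos(a)])
p=lambda th:C+75*np.array([np.cos(np.radians(th)),np.sin(np.radians(th))])
def seg(s,ths): 
    for th in ths: d=p(th)-s;print([round(float(d@X)/10,1),round(float(d@Y)/10,1)],end=',')
    print()
seg(np.array([570.5,290]),[-38,-40,-42,-44,-46,-48,-50,-52,-54])
seg(p(-54),[-56,-58,-61,-65,-69,-73,-77,-81,-85,-89,-93,-97])
seg(p(-97),np.arange(-101,-146,-4))
seg(p(-145),[-149,-153,-157,-161,-165,-169,-172,-174,-175])
E
```

```text
[-0.3, -0.0],[-0.5, 0.1],[-0.7, 0.3],[-1.0, 0.4],[-1.2, 0.6],[-1.4, 0.7],[-1.7, 0.8],[-1.9, 0.9],[-2.1, 1.0],
[-0.2, 0.1],[-0.5, 0.2],[-0.9, 0.3],[-1.4, 0.4],[-1.9, 0.5],[-2.4, 0.5],[-3.0, 0.5],[-3.5, 0.4],[-4.0, 0.4],[-4.5, 0.3],[-5.0, 0.1],[-5.5, -0.1],
[-0.5, -0.2],[-0.9, -0.5],[-1.4, -0.7],[-1.8, -1.1],[-2.2, -1.4],[-2.6, -1.8],[-2.9, -2.1],[-3.2, -2.6],[-3.5, -3.0],[-3.8, -3.4],[-4.0, -3.9],[-4.2, -4.4],
[-0.2, -0.5],[-0.3, -1.0],[-0.4, -1.5],[-0.4, -2.0],[-0.4, -2.6],[-0.4, -3.1],[-0.4, -3.5],[-0.3, -3.7],[-0.3, -3.9],
```

{"method": "servo_tool", "body": {
  "motion": [
    [[0,0,3,0,255],[0,0,6,0,255],[0,0,8.2,0,255],[0,0,9.2,0,255],[0,0,9.2,0,255]]
  ]
}}

```text
time_s: 3.88
position: [570.9, 290.1, 171.8]
ee_rot: [0.991, 0.132, -0.0, 0.0]
ft_force: [0.2, -0.2, -0.1]
finger_gap: 0.006
finger_force: 0.0
```

{"method": "servo_tool", "body": {
  "motion": [
    [[-0.3,0,0,0,255],[-0.5,0.1,0,0,255],[-0.7,0.3,0,0,255],[-1.0,0.4,0,0,255],[-1.2,0.6,0,0,255],[-1.4,0.7,0,0,255],[-1.7,0.8,0,0,255],[-1.9,0.9,0,0,255],[-2.1,1.0,0,0,255]]
  ]
}}

```text
time_s: 5.0
position: [553.2, 275.0, 171.8]
ee_rot: [0.991, 0.133, 0.0, -0.0]
ft_force: [1.0, 0.8, 0.1]
finger_gap: 0.004
finger_force: 0.8
```

The finger is in contact at about 1.3 N, where expected. I'll follow the arc.

{"method": "servo_tool", "body": {
  "motion": [
    [[-0.2,0.1,0,0,255],[-0.5,0.2,0,0,255],[-0.9,0.3,0,0,255],[-1.4,0.4,0,0,255],[-1.9,0.5,0,0,255],[-2.4,0.5,0,0,255],[-3.0,0.5,0,0,255],[-3.5,0.4,0,0,255],[-4.0,0.4,0,0,255],[-4.5,0.3,0,0,255],[-5.0,0.1,0,0,255],[-5.5,-0.1,0,0,255]]
  ]
}}

```text
time_s: 6.5
position: [499.5, 261.5, 171.7]
ee_rot: [0.991, 0.133, 0.0, 0.0]
ft_force: [1.7, 0.7, 0.3]
finger_gap: 0.005
finger_force: 0.8
```

{"method": "servo_tool", "body": {
  "motion": [
    [[-0.5,-0.2,0,0,255],[-0.9,-0.5,0,0,255],[-1.4,-0.7,0,0,255],[-1.8,-1.1,0,0,255],[-2.2,-1.4,0,0,255],[-2.6,-1.8,0,0,255],[-2.9,-2.1,0,0,255],[-3.2,-2.6,0,0,255],[-3.5,-3.0,0,0,255],[-3.8,-3.4,0,0,255],[-4.0,-3.9,0,0,255],[-4.2,-4.4,0,0,255]]
  ]
}}

```text
time_s: 8.0
position: [447.5, 293.1, 171.6]
ee_rot: [0.991, 0.133, -0.0, 0.0]
ft_force: [2.2, -0.1, 0.5]
finger_gap: 0.006
finger_force: 0.7
```

{"method": "servo_tool", "body": {
  "motion": [
    [[-0.2,-0.5,0,0,255],[-0.3,-1.0,0,0,255],[-0.4,-1.5,0,0,255],[-0.4,-2.0,0,0,255],[-0.4,-2.5,0,0,255],[-0.4,-2.9,0,0,255],[-0.4,-3.2,0,0,255],[-0.4,-3.4,0,0,255],[-0.4,-3.5,0,0,255],[-0.4,-3.5,0,0,255]]
  ]
}}

```text
time_s: 9.25
position: [434.5, 325.7, 171.6]
ee_rot: [0.991, 0.133, -0.0, -0.0]
ft_force: [0.7, -0.8, -0.2]
finger_gap: 0.007
finger_force: 0.5
```

```bash
python3 - <<'E'
from h import *
import cv2
s=robot.sense();print(s['time_s'],s['position'])
a=robot.read_camera('top')[:,:,::-1][170:320,240:390];b=robot.read_camera('scene')[:,:,::-1][130:280,240:390]
cv2.imwrite('pics/ab2.png',cv2.resize(np.hstack([a,b]),(800,400),interpolation=cv2.INTER_CUBIC))
E
```

```text
9.25 [434.54739355 325.70179703 171.56173742]
```

View pics/ab2.png

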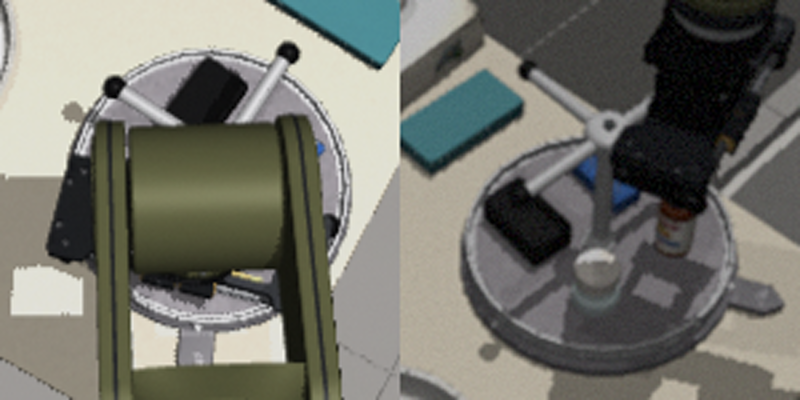

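The top panel shows ball ends at (114,87) and (289,53). In the scene panel the brown dropper stands at about (673,230), short of the tab line.

```bash
python3 - <<'E'
from h import *
C=np.array([508.3,335.4]);k=150/400
for u,v in((114,87),(289,53),(333,224)):
    e=pt('top',240+u*k-.3,170+v*k-.3,166)[:2]-C;print(np.hypot(*e),np.degrees(np.arctan2(e[1],e[0])))
a=np.radians(15.2);X=np.array([np.cos(a),np.sin(a)]);Y=np.array([np.sin(a),-np.cos(a)])
p=lambda th:C+75*np.array([np.cos(np.radians(th)),np.sin(np.radians(th))])
s=robot.sense()['position'][:2];print('th',np.degrees(np.arctan2(*(s-C)[::-1])))
for th in(-175,-178,-180,-182,-184,-186,-188): d=p(th)-s;print(th,d@X/10,d@Y/10)
E
```

```text
95.27118625142332 85.9223660636547
95.30489946337462 -4.820184904248755
97.5484583390086 -92.64105947697422
th -172.48646156819206
-175 -0.01215106864222617 -0.333538011125056
-178 0.06747421957838304 -0.7180339845581017
-180 0.13169228258475163 -0.9718212985346686
-182 0.2047282752095075 -1.223212834058534
-184 0.2864932143459768 -1.4719023092675556
-186 0.3768874820107495 -1.7175867343438758
-188 0.475800946712828 -1.9599667806603158
```

About 121.4° is done, so about 15.7° remain. The finger should go to about -188°, moving slowly.

{"method": "servo_tool", "body": {
  "motion": [
    [[0,-0.2,0,0,255],[0,-0.4,0,0,255],[0.1,-0.7,0,0,255],[0.1,-1.0,0,0,255],[0.2,-1.2,0,0,255],[0.3,-1.5,0,0,255],[0.4,-1.7,0,0,255],[0.4,-1.8,0,0,255],[0.5,-1.9,0,0,255],[0.5,-1.95,0,0,255],[0.5,-1.95,0,0,255],[0.5,-1.95,0,0,255]]
  ]
}}

```text
time_s: 10.85
position: [434.4, 345.8, 171.7]
ee_rot: [0.991, 0.132, -0.0, -0.0]
ft_force: [0.3, -1.2, 0.4]
finger_gap: 0.007
finger_force: 0.7
```

{"method": "servo_tool", "body": {
  "motion": [
    [[-0.1,0.4,0,0,255],[-0.3,1.0,0,0,255],[-0.4,1.5,0,0,255],[-0.4,1.8,0,0,255],[-0.4,1.8,-3,0,255],[-0.4,1.8,-8,0,255],[-0.4,1.8,-13,0,255],[-0.4,1.8,-18,0,255],[-0.4,1.8,-22,0,255]]
  ]
}}

```text
time_s: 11.98
position: [435.4, 327.3, 394.3]
ee_rot: [0.991, 0.132, 0.001, -0.001]
ft_force: [0.2, 1.4, -1.6]
finger_gap: 0.008
finger_force: 0.0
```

{"method": "servo_tool", "body": {
  "motion": [
    [[-1.5,3.9,0,0,255],[-3,7.8,0,0,255],[-4.5,11.7,0,0,255],[-6,15.5,0,0,255],[-7.5,19.4,0,0,255],[-9,23.3,0,0,255],[-10.5,27,0,0,255],[-12,31,0,0,255],[-12,31,0,0,255],[-12,31,0,0,255]]
  ]
}}

```text
time_s: 13.22
position: [400.9, -3.1, 391.7]
ee_rot: [0.991, 0.132, 0.0, -0.0]
ft_force: [0.0, 0.2, 0.7]
finger_gap: 0.002
finger_force: 0.0
```

```bash
python3 - <<'E'
from h import *
import cv2
s=robot.sense();print(s['time_s'],s['position'],s['ft_force'])
a=robot.read_camera('top')[:,:,::-1][170:320,240:390];b=robot.read_camera('scene')[:,:,::-1][130:280,250:400]
cv2.imwrite('pics/ab3.png',cv2.resize(np.hstack([a,b]),(800,400),interpolation=cv2.INTER_CUBIC))
E
```

```text
13.225 [400.93645378  -3.08687645 391.72768796] [0.03516704 0.15608298 0.68316706]
```

View pics/ab3.png

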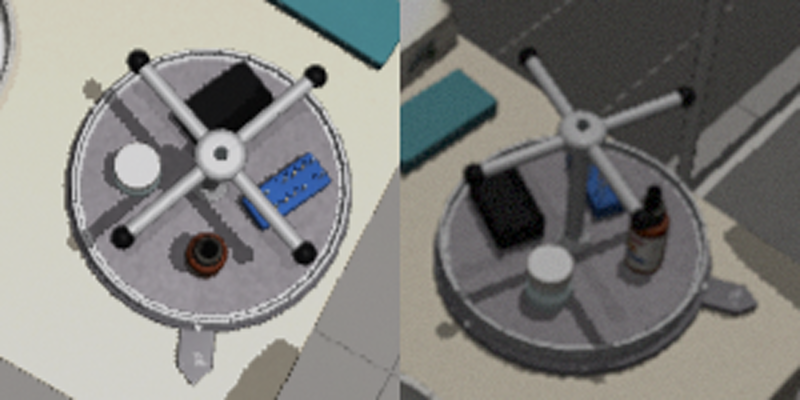

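Both panels show the arm clear and everything upright. In the top panel the dropper bulb tip is at (207,246), the tab point at (194,383), and the balls at (138,63), (316,76), (304,254) and (122,237).

```bash
python3 - <<'E'
from h import *
k=150/400
f=lambda u,v,z:pt('top',240+u*k-.3,170+v*k-.3,z)[:2]
B=np.array([f(*p,166) for p in((138,63),(316,76),(304,254),(122,237))]);C=np.array([508.3,335.4]);print(B.mean(0))
A=lambda e:np.degrees(np.arctan2(e[1],e[0]))
print([A(b-C) for b in B])
t=f(194,383,10)-C;d=f(207,246,127)-C;print(A(t),A(d),np.hypot(*d))
print('y off mm',np.hypot(*d)*np.sin(np.radians(A(d)-A(t))))
E
```

```text
[507.60600627 335.16519601]
[np.float64(70.11326678252384), np.float64(-21.038700140402486), np.float64(-111.24415402505267), np.float64(159.1177657184141)]
-155.62682725412026 -158.31261334848526 64.27895393894056
y off mm -3.0120246970273885
```

The dropper is about 3 mm off the line (tolerance 12 mm), and the arm is clear and still.

```bash
python3 -c "
from station import robot
print(robot.job_done())"
```

```text
the job is handed in; nothing more can be done
None
```

The job is handed in: I turned the deck about 138° clockwise with light fingertip pushes, leaving the dropper about 3 mm off the tab line (12 mm allowed), everything upright and the arm clear; the judge's result was not shown.

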